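# Take the jig plate off its dowels and store it in the sloping rack

### The job

Change over the plate-embossing press: lift the aluminium jig plate straight up by its handle off the two dowels of the green die base, keeping it level so that it does not bind until it is clear of them. Then tilt it to the slope of the blue storage rack and gently lay it flat on the sloping shelf, one long edge down at the yellow lip and neither end hanging over, and only then let go. Leave the screwdriver, the jar and the box of blanks where they are.

Things in the scene. Friction and masses are not known exactly. Their poses are not given: they have to be found in the camera images.
- jig_plate: Loose aluminium plate 90 (x) x 150 (y) x 12 mm, 0.4-0.63 kg. Bridge handle on top: orange bar 16 (x) x 94 (y) x 18 mm over the centre, its middle 45 mm above the underside, on two posts 70 mm apart (24 mm gap below bar). Two 13.5 mm holes at y=+-60 mm sit on the dowels. Origin: centre of underside; z up. Starts level, fully down on the base. Symmetric: may be turned half round.
- die_base: Fixed base: dark foot 130 x 210 x 8 mm under a green block 110 (x) x 190 (y) mm, top 30 mm above the bench. Two steel 12 mm dowels at y=+-60 mm stand 30 mm above the block, so the plate must rise 30 mm to be clear; the fit is 0.75 mm all round. Origin: centre of underside, on the bench; z up, y along the line of dowels.
- rack_shelf: Fixed blue shelf 110 (x) x 190 (y) mm, sloping 30 deg, its low edge towards the robot with a yellow lip 10 mm high. Origin: on the shelf's face, 75 mm above the bench, 46 mm up the slope from the lip's inner face (a plate flat against the lip has its origin at x=-1 mm here). x: up the slope; y: along the lip; z: out of the face. Stands on posts on a grey foot 130 x 200 mm.
- screwdriver: Bystander: screwdriver with green handle, about 150 mm long, lying on the bench along its x. Must stay put.
- rivet_jar: Bystander: closed jar, 52 mm diameter, 75 mm high, standing on the bench. Origin: centre of its underside. Must stay put and upright.
- blank_box: Bystander: open cardboard box 90 x 90 x 55 mm with white blank plates standing in it up to 65 mm high. Origin: centre of its underside. Must stay put.
Not all that is in view belongs to the job. Leave any brown look-alike of the die_base alone.

How it is judged:
On the way, in this order (a step that is already met when the one before it is completed fails the run):
1. the jig plate is held level, its underside just above the tips of the dowels (z of jig_plate in the frame of die_base above 0.061 m and angle between jig_plate's own z axis and vertical below 0.12 rad and horizontal distance between jig_plate and die_base below 0.03 m and contact force between the fingers and jig_plate above 1 N), for 0.05 s.
2. the jig plate, still held, lies at the slope of the shelf and within 12 mm of its face (z of jig_plate in the frame of rack_shelf between -0.005 and 0.012 m and distance between jig_plate and rack_shelf below 0.035 m and angle between the z axis of jig_plate and the z axis of rack_shelf, either way round below 0.14 rad and contact force between the fingers and jig_plate above 1 N), for 0.1 s.
At the end, for the whole second after the job is handed in: Jig plate at rest, handle up, flat on the shelf (3.4 deg, 4 mm), lower long edge within 14 mm of the lip and parallel within 7 deg, centre within 20 mm of mid-length (no overhang); screwdriver, jar (upright within 11 deg) and box within 20 mm of their starts (z of jig_plate in the frame of rack_shelf between -0.004 and 0.004 m and x of jig_plate in the frame of rack_shelf between -0.005 and 0.013 m and y of jig_plate in the frame of rack_shelf between -0.02 and 0.02 m and angle between the z axis of jig_plate and the z axis of rack_shelf, either way round below 0.06 rad and angle between the x axis of jig_plate and the x axis of rack_shelf, either way round below 0.13 rad and angle between jig_plate's own z axis and vertical below 0.8 rad and linear speed of jig_plate below 0.02 m/s and angle between rivet_jar's own z axis and vertical below 0.2 rad and distance of each of rivet_jar, screwdriver, blank_box from where it was at the start of the episode below 0.02 m); the robot touches nothing.
It fails at once if the jig plate is tilted more than 7 degrees while still on the dowels (angle between jig_plate's own z axis and vertical above 0.12 rad and horizontal distance between jig_plate and die_base below 0.03 m and z of jig_plate in the frame of die_base below 0.06 m).
It fails at once if the jig plate is wrenched against the dowels or base with more than 100 N (contact force between jig_plate and die_base above 100 N).
It fails at once if the jig plate is slammed onto the rack with more than 100 N (contact force between jig_plate and rack_shelf above 100 N).
It fails at once if the screwdriver or the box of blanks is pushed more than 20 mm (distance of any of screwdriver, blank_box from where it was at the start of the episode above 0.02 m).
It fails at once if the jar is pushed more than 20 mm or tipped (distance of rivet_jar from where it was at the start of the episode above 0.02 m or angle between rivet_jar's own z axis and vertical above 0.2 rad).
It also fails if it takes over 48 s, if anything falls off the work surface, if the arm or the gripper's body presses on something with over 40 N, if the wrist force passes 120 N, or if a joint passes its speed limit or range.

### The arm

A 6-joint arm with a two-finger parallel gripper is mounted at the origin on the work surface. World frame = base frame: x ahead of the robot, y to its left, z up, the work surface at z = 0. Lengths are in m, angles in rad, forces in N, time in s.
With the tool pointing down it reaches from about 0.325 to 0.85 m from the base axis. Payload 15.5 kg.
Tool frame: the origin (TCP) lies on the mounting face of the last link; the fingertips stand 191 mm ahead of it and the grasp point (between the pads) lies 172 mm ahead of it; z points along the fingers, y is the direction in which the jaws open and shut (so a half turn about z gives the same grasp; the last joint's range is limited). The gripper opens to 91 mm and grips with 3 to 60 N. Pads are 32 mm wide; open, the fingers measure 118 mm over their backs; the gripper's body (76 mm by 178 mm) begins 60 mm behind the grasp point.
Start: joints at [1.129, 0.494, 1.345, -0, 1.302, -0.096], TCP at [0.212, 0.588, 0.405] pointing down, gripper open.
Joint ranges: [-2.91, 2.91], [-0.82, 2.16], [0.22, 2.67], [-1.22, 4.37], [0.12, 2.79], [-3.08, 3.08]. Speed limits (rad/s): [1.89, 1.89, 2.57, 3.01, 3.01, 3.01].

### API

Orientations are given as a unit quaternion [x, y, z, w].
In Python, from station import read_state, imaging, finish_job gives the robot as it stands. The module is installed in compiled form; this text tells all that it offers.
- The arm moves only by the tool arm_command, never from a script. Its argument "motion" is a list that holds one entry, the list of rows, each a list of 7 numbers: the shift along the tool's x, y, z in m, then the turn, a rotation vector about the tool's x, y, z in degrees, then the closure in counts, from 0 (fully open) to 255 (shut). A call has 1 to 20 rows; each row shifts and turns the commanded pose from where the row before left it, along the tool's axes as they then stand; what a row does not reach is not made up. A row lasts 1/10 s, in which the tool goes at most 50 mm and 8.59 degrees, less where a joint would pass 70% of its speed; a pose out of reach is approached as far as the arm can. A call with a gripper value outside its range is refused whole. The fingers move at their own pace and stop on an object; "force" is the grip in N (left out, the last holds). Time passes only in rows, so rows that do not move let the fingers close. It gives the time, the measured TCP pose, the force and the opening at its end, in the units of the state.
- read_state(): the state, without advancing time (a new reading comes with each control period).
- imaging.read_camera(name): name is "scene" or "top" or "wrist"; returns the picture (480x640x3 uint8, red, green, blue); there is no depth.
- imaging.camera_params(name): a dict with "K" (3x3 intrinsics, pixels), "dist_coeffs" ([k1, k2, p1, p2, k3] as OpenCV has them; the pictures are not rectified), "R" (3x3) and "t" (3): a world point X has camera coordinates R X + t. Camera axes: x right, y down, z forward; pixel columns grow to the right and rows downward; lengths in m; the calibration is good to about 2 mm. A picture is of the moment at which its call begins: read the wrist's pose just before it. camera_params takes no time and is no camera call; for the wrist camera it gives the pose at the moment of the call.
- finish_job(): hands the job in, once; it reports no verdict.
The state is a dict: "time_s": time; "joint_pos": joint angles; "joint_vel": joint speeds; "effort": joint torques, N m; "tcp_pos": TCP position; "tcp_rot": TCP orientation; "ft_force": force on the tool from outside, world axes, zero at the start; "torque": the same for the moment, N m; "opening": opening from 0.0 (shut) to 1.0 (fully open).
Only numpy, scipy, OpenCV 4.12 (cv2) and the standard library are available. Lean on these libraries where they do the work, as an engineer would, in place of code of your own. Each camera call takes 0.05 s, during which the arm holds its last target.

## Working session

There is one attempt and no reset: what is moved stays moved. The work goes in short steps, Python scripts to look and compute and a tool call to move; the robot and the scene stay as the last step left them, time stands still between calls to the robot, and variables do not carry over. Pictures are saved under pics/ and viewed, and the job is handed in when it is done.

Besides the shell and the picture viewer there is one more tool, called after ">>>" as name([rows], argument=value, ...), one row to a line, values as JSON. arm_command: Moves the arm, as the interface text tells. Its arguments: {"type":"object","properties":{"motion":{"type":"array"},"force":{"type":"number"}},"required":["motion"]}

```bash
mkdir -p pics; python3 - <<'E'
from station import read_state, imaging
import cv2,json
s=read_state(); print(s)
for n in ("scene","top","wrist"):
    p=imaging.camera_params(n); print(n,{k:__import__('numpy').round(v,4).tolist() for k,v in p.items()})
    cv2.imwrite(f"pics/{n}0.png",cv2.cvtColor(imaging.read_camera(n),cv2.COLOR_RGB2BGR))
E
```

```text
{'time_s': 0.0, 'joint_pos': array([ 1.12849784e+00,  4.94204259e-01,  1.34615099e+00, -3.07081762e-05,
        1.30250795e+00, -9.55308524e-02]), 'joint_vel': array([ 0.00064787, -0.0004205 ,  0.00068542,  0.00038903, -0.00175075,
        0.00104008]), 'effort': array([ 5.02851370e-03, -8.78817058e+01, -3.81841564e+01,  7.10492092e-02,
        5.35763043e-02, -6.13040993e-05]), 'tcp_pos': array([0.21236524, 0.58764971, 0.40411829]), 'tcp_rot': array([ 1.72512361e-01,  9.85007148e-01, -6.16375057e-04, -1.54512768e-04]), 'ft_force': array([ 0.29755908, -0.22514786,  0.27433746]), 'torque': array([ 0.015453  , -0.01739627,  0.02305386]), 'opening': 1.0006605741924615}
scene {'K': [[455.3425, 0.0, 324.7199], [0.0, 455.3425, 238.0067], [0.0, 0.0, 1.0]], 'dist_coeffs': [-0.0797, 0.0, 0.0, 0.0, 0.0], 'R': [[-0.4235, 0.9056, -0.0242], [0.5117, 0.217, -0.8313], [-0.7476, -0.3644, -0.5553]], 't': [0.1272, -0.237, 1.4893]}
top {'K': [[529.8464, 0.0, 314.6793], [0.0, 529.8464, 236.4894], [0.0, 0.0, 1.0]], 'dist_coeffs': [-0.0683, 0.0, 0.0, 0.0, 0.0], 'R': [[0.0005, -1.0, 0.0009], [-0.9958, -0.0006, -0.092], [0.092, -0.0008, -0.9958]], 't': [0.1104, 0.5505, 1.1865]}
wrist {'K': [[374.2698, 0.0, 323.3902], [0.0, 374.2698, 247.9278], [0.0, 0.0, 1.0]], 'dist_coeffs': [-0.0739, 0.0, 0.0, 0.0, 0.0], 'R': [[0.3401, 0.9404, -0.0006], [0.9096, -0.3288, 0.2538], [0.2385, -0.0869, -0.9673]], 't': [-0.6247, -0.0289, 0.3899]}
```

View pics/top0.png

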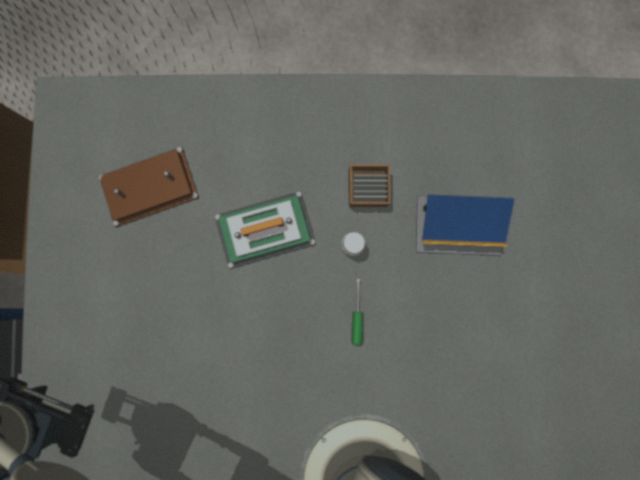

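View pics/scene0.png

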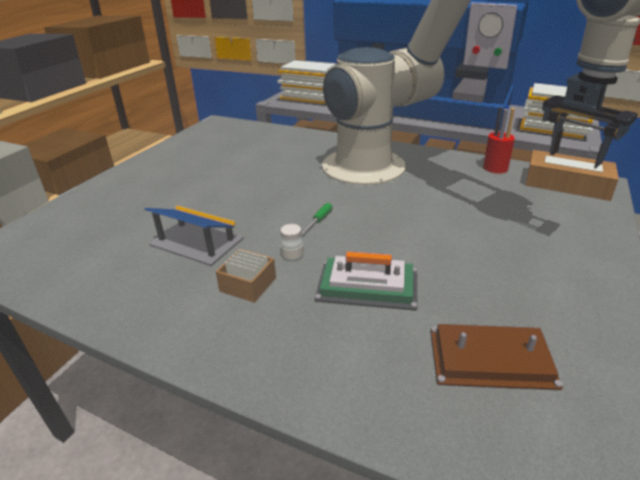

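View pics/wrist0.png

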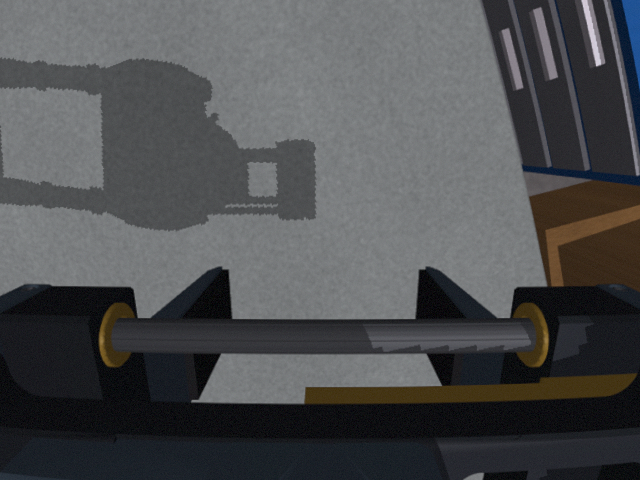

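```bash
cat > h.py <<'E'
import cv2,numpy as np
from station import read_state, imaging
def par(n):
    p=imaging.camera_params(n); return [np.array(p[k],float) for k in ("K","dist_coeffs","R","t")]
def rays(P,uv):
    K,d,R,t=P; u=cv2.undistortPoints(np.array(uv,float).reshape(-1,1,2),K,d).reshape(-1,2)
    D=np.c_[u,np.ones(len(u))]@R; return -R.T@t, D/np.linalg.norm(D,axis=1,keepdims=True)
def onz(P,uv,z):
    o,D=rays(P,uv); return o+D*((z-o[2])/D[:,2])[:,None]
def proj(P,X):
    K,d,R,t=P; return cv2.projectPoints(np.array(X,float).reshape(-1,3),cv2.Rodrigues(R)[0],t,K,d)[0].reshape(-1,2)
def tri(Pa,a,Pb,b):
    oa,da=rays(Pa,[a]);ob,db=rays(Pb,[b]);da=da[0];db=db[0]
    s=np.linalg.lstsq(np.c_[da,-db],ob-oa,rcond=None)[0]
    p,q=oa+s[0]*da,ob+s[1]*db; return (p+q)/2,np.linalg.norm(p-q)
E
python3 - <<'E'
import cv2
a=cv2.imread('pics/top0.png'); b=cv2.imread('pics/scene0.png')
cv2.imwrite('pics/c1.png',cv2.resize(a[180:275,205:325],None,fx=6,fy=6,interpolation=2))
cv2.imwrite('pics/c2.png',cv2.resize(a[185:265,405:525],None,fx=6,fy=6,interpolation=2))
cv2.imwrite('pics/c3.png',cv2.resize(b[195:275,140:260],None,fx=6,fy=6,interpolation=2))
cv2.imwrite('pics/c4.png',cv2.resize(b[240:315,310:430],None,fx=6,fy=6,interpolation=2))
E
```

```text
(no output)
```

View pics/c1.png

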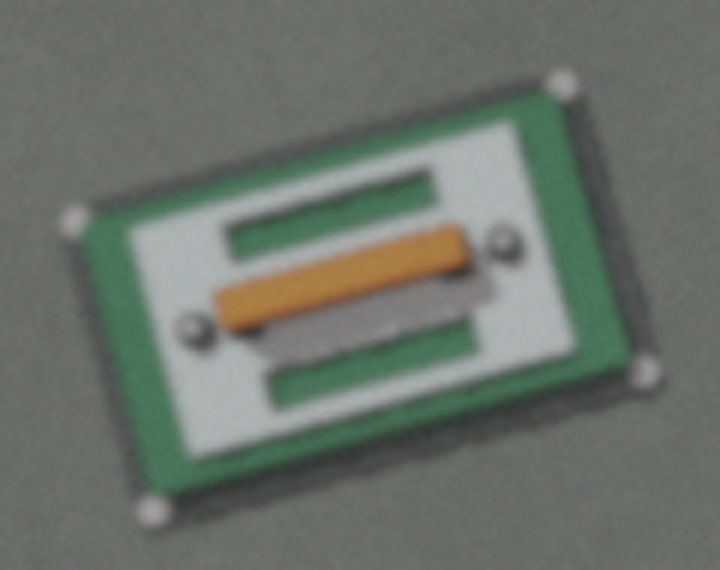

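View pics/c2.png

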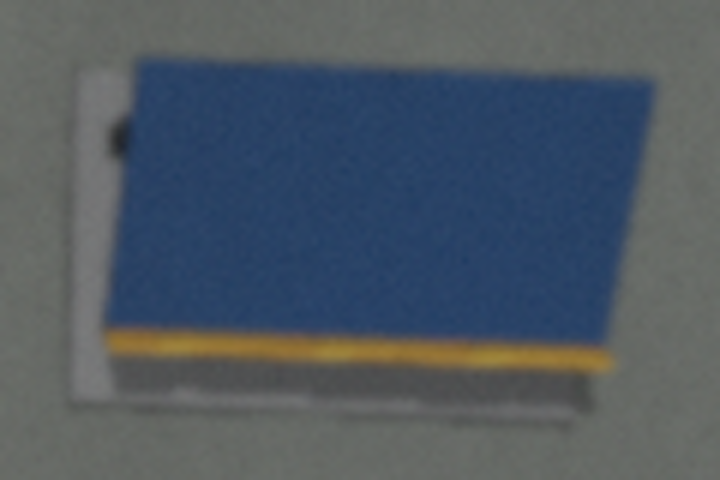

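View pics/c3.png

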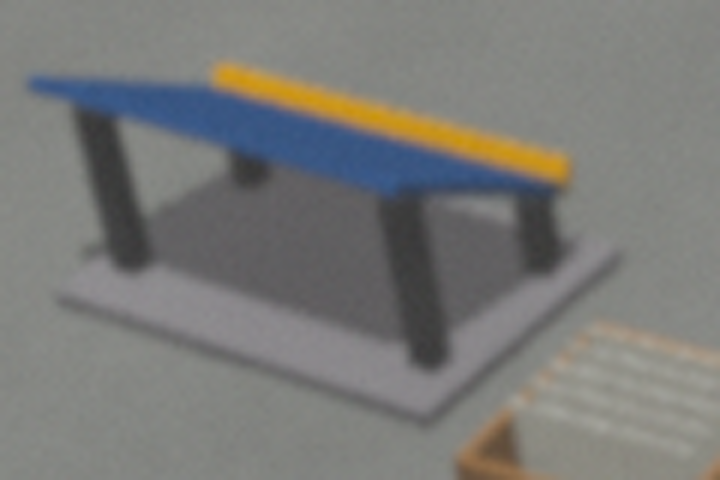

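View pics/c4.png

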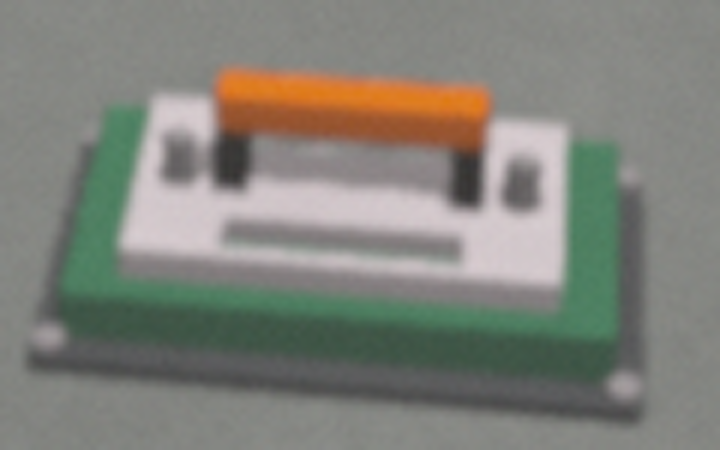

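```bash
python3 - <<'E'
from h import *
np.set_printoptions(precision=4,suppress=True)
T=par('top');S=par('scene')
f=lambda L,o:[((x+.5)/6-.5+o[0],(y+.5)/6-.5+o[1]) for x,y in L]
c1=(205,180);c2=(405,185);c3=(140,195);c4=(310,240)
pc=onz(T,f([(130,230),(515,122),(577,348),(190,458)],c1),.042)
print('plate',pc,pc.mean(0)); v=(pc[1]+pc[2]-pc[0]-pc[3])/2; w=(pc[0]+pc[1]-pc[2]-pc[3])/2
print(np.linalg.norm(v),np.linalg.norm(w),np.degrees(np.arctan2(v[1],v[0])),np.degrees(np.arctan2(w[1],w[0])))
bc=onz(T,f([(213,290),(460,225),(470,260),(225,332)],c1),.084);print('bar',bc.mean(0))
bs=onz(S,f([(218,68),(488,88)],c4),.084); print('bar scene top far edge',bs)
d=onz(T,f([(506,240),(197,327)],c1),.060);print('dowels',d,d.mean(0),np.degrees(np.arctan2(*(d[0]-d[1])[[1,0]])))
ft=onz(T,f([(72,215),(564,80),(648,372),(152,514)],c1),.012);print('foot',ft.mean(0))
# rack
L=onz(T,f([(106,327),(605,346)],c2),.0607);print('lip inner top',L,np.linalg.norm(L[1]-L[0]),np.degrees(np.arctan2(*(L[1]-L[0])[[1,0]])))
Lo=onz(T,f([(105,353),(611,372)],c2),.0607);print('lip outer top',Lo)
for zz in(.105,.11):
  F=onz(T,f([(135,58),(655,78)],c2),zz);print('far',zz,F,np.linalg.norm(F[1]-F[0]))
print('tri far0', tri(T,f([(655,78)],c2)[0],S,f([(28,80)],c3)[0]), 'far1',tri(T,f([(135,58)],c2)[0],S,f([(392,185)],c3)[0]))
print('foot',onz(T,f([(78,65),(72,402),(572,424)],c2),.01))
E
```

```text
plate [[0.5911 0.3112 0.042 ]
 [0.6323 0.1658 0.042 ]
 [0.5464 0.1421 0.042 ]
 [0.5049 0.2872 0.042 ]] [0.5687 0.2266 0.042 ]
0.15101401050666313 0.08927470328559212 -74.1012534674239 15.491088646203917
bar [0.5686 0.2265 0.084 ]
bar scene top far edge [[0.5759 0.1797 0.084 ]
 [0.5506 0.2693 0.084 ]]
dowels [[0.5851 0.1681 0.06  ]
 [0.5526 0.2826 0.06  ]] [0.5688 0.2254 0.06  ] -74.14362692963046
foot [0.5699 0.2271 0.012 ]
lip inner top [[ 0.5416 -0.1287  0.0607]
 [ 0.5345 -0.3163  0.0607]] 0.18771432284801404 -92.15042937857882
lip outer top [[ 0.5319 -0.1282  0.0607]
 [ 0.5248 -0.3183  0.0607]]
far 0.105 [[ 0.6349 -0.132   0.105 ]
 [ 0.6283 -0.322   0.105 ]] 0.1900527747474526
far 0.11 [[ 0.634  -0.131   0.11  ]
 [ 0.6275 -0.32    0.11  ]] 0.1892095869662738
tri far0 (array([ 0.6285, -0.3222,  0.1045]), np.float64(0.00017818778196156696)) far1 (array([ 0.6355, -0.1329,  0.1048]), np.float64(0.001953301165695244))
foot [[ 0.6486 -0.1301  0.01  ]
 [ 0.5169 -0.1254  0.01  ]
 [ 0.5083 -0.3208  0.01  ]]
```

```bash
cat >> h.py <<'E'
from scipy.spatial.transform import Rotation as Rn
def down(yaw_y,tilt=0):
    # tool y at yaw_y deg (world), tool z tilted by tilt deg towards tool y
    a=np.radians(yaw_y); y=np.array([np.cos(a),np.sin(a),0]); z=np.array([0,0,-1.]); x=np.cross(y,z)
    return Rn.from_matrix(np.c_[x,y,z])*Rn.from_rotvec([-np.radians(tilt),0,0])
def plan(p1,R1,n,p0=None,R0=None,tool=None):
    if p0 is None:
        s=read_state(); p0=s['tcp_pos']; R0=Rn.from_quat(s['tcp_rot'])
    rv=(R0.inv()*R1).as_rotvec()/n; R=R0
    for i in range(n):
        print(np.round(R.inv().apply((np.array(p1)-p0)/n)*1000,1),np.round(np.degrees(rv),2)); R=R*Rn.from_rotvec(rv)
E
python3 -c "
from h import *
plan([.5687,.2263,.38],down(15.8),13)"
```

```text
[-35.2 -16.8   1.9] [-0.    0.    4.18]
[-36.4 -14.2   1.9] [-0.    0.    4.18]
[-37.3 -11.5   1.9] [-0.    0.    4.18]
[-38.   -8.8   1.9] [-0.    0.    4.18]
[-38.6  -6.    1.9] [-0.    0.    4.18]
[-38.9  -3.2   1.9] [-0.    0.    4.18]
[-39.   -0.3   1.9] [-0.    0.    4.18]
[-39.    2.5   1.9] [-0.    0.    4.18]
[-38.7   5.4   1.9] [-0.    0.    4.18]
[-38.2   8.2   1.9] [-0.    0.    4.18]
[-37.5  10.9   1.9] [-0.    0.    4.18]
[-36.6  13.6   1.9] [-0.    0.    4.18]
[-35.5  16.3   1.9] [-0.    0.    4.18]
```

>>> arm_command([
  [[-0.035,-0.017,0.002,0,0,4.2,0],[-0.036,-0.014,0.002,0,0,4.2,0],[-0.037,-0.0115,0.002,0,0,4.2,0],[-0.038,-0.009,0.002,0,0,4.2,0],[-0.0385,-0.006,0.002,0,0,4.2,0],[-0.039,-0.003,0.002,0,0,4.2,0],[-0.039,0,0.002,0,0,4.2,0],[-0.039,0.0025,0.002,0,0,4.2,0],[-0.0385,0.0055,0.002,0,0,4.2,0],[-0.038,0.008,0.002,0,0,4.2,0],[-0.0375,0.011,0.002,0,0,4.2,0],[-0.0365,0.0135,0.002,0,0,4.2,0],[-0.0355,0.016,0.002,0,0,4.2,0],[0,0,0,0,0,0,0],[0,0,0,0,0,0,0]],
], force=50)

```text
time_s: 1.65
tcp_pos: [0.5671, 0.2258, 0.3783]
tcp_rot: [0.606, 0.796, -0.0, -0.0]
ft_force: [-1.0, -0.1, -0.5]
opening: 1.0
```

```bash
python3 - <<'E'
from h import *
s=read_state();print(s['time_s'],s['tcp_pos'],s['tcp_rot'],s['joint_pos'],s['joint_vel'])
P=par('wrist');im=imaging.read_camera('wrist');cv2.imwrite('pics/w1.png',im[...,::-1])
import pickle;pickle.dump(P,open('w1.pkl','wb'))
print(proj(P,[[.5687,.2263,.084]]))
plan([.5687,.2263,.34],down(15.8),1)
E
```

```text
1.65 [0.56706189 0.22579316 0.37832258] [ 6.05520384e-01  7.95829701e-01 -2.43535568e-04 -3.01918579e-04] [2.81082617e-01 4.98602455e-01 1.41595328e+00 2.05988259e-04
 1.22778807e+00 1.10562411e-02] [ 0.03390238 -0.01212344  0.01473531  0.00381186 -0.00013826  0.00012226]
[[325.27502294 247.05759424]]
[-0.8  2.1 38.5] [-0.04 -0.01 -0.25]
```

View pics/w1.png

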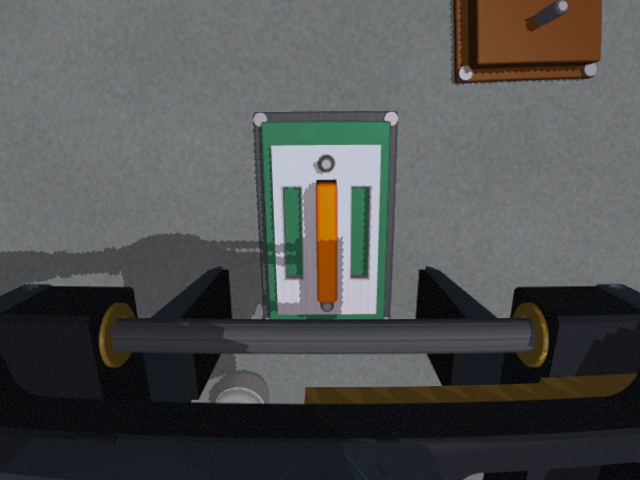

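```bash
python3 - <<'E'
from h import *
import pickle
P=pickle.load(open('w1.pkl','rb'));im=cv2.imread('pics/w1.png')
hsv=cv2.cvtColor(im,cv2.COLOR_BGR2HSV)
m=cv2.inRange(hsv,(5,150,90),(20,255,255));m[:, :300]=0;m[:,350:]=0;m[320:]=0
# rows centerline
rows=np.arange(190,295);c=np.array([[np.nonzero(m[r])[0].mean(),r] for r in rows])
e=[[np.nonzero(m[r])[0].min(),np.nonzero(m[r])[0].max()] for r in (195,240,290)];print(e)
X=onz(P,c,.084);print(X[0],X[-1]);
d=np.polyfit(X[:,1],X[:,0],1);print('axis yaw',np.degrees(np.arctan2(1,d[0])))
ys=np.nonzero(m.any(1))[0];print(ys.min(),ys.max())
k=np.nonzero(m[240])[0].mean();
E_=onz(P,[[326,ys.min()],[326.5,ys.max()]],.084);print(E_,E_.mean(0),np.linalg.norm(E_[0]-E_[1]))
dw=onz(P,[[326,163]],.06);print('dowel',dw)
cv2.imwrite('pics/w1c.png',cv2.resize(im[110:325,245:405],None,fx=2.7,fy=2.7,interpolation=2))
E
```

```text
[[np.int64(316), np.int64(336)], [np.int64(317), np.int64(336)], [np.int64(318), np.int64(336)]]
[0.55770841 0.26784639 0.084     ] [0.58017294 0.19005908 0.084     ]
axis yaw 105.94405595389946
183 302
[[0.55635043 0.27272815 0.084     ]
 [0.58160927 0.18345077 0.084     ]] [0.56897985 0.22808946 0.084     ] 0.09278177936439647
dowel [[0.55289294 0.28577343 0.06      ]]
```

View pics/w1c.png

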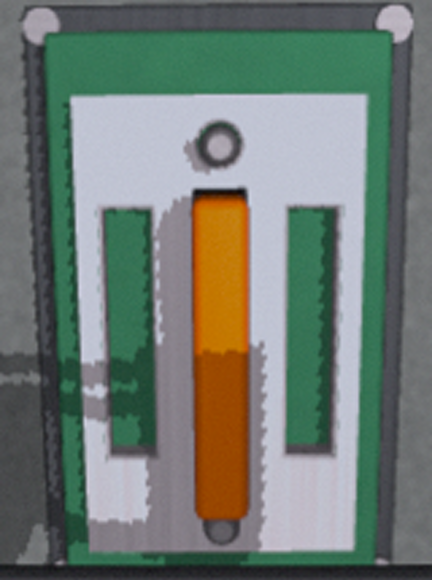

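```bash
python3 -c "
from h import *
plan([.569,.2272,.247],down(15.9),5)"
```

```text
[-0.   0.5 26.3] [-0.01 -0.   -0.07]
[-0.   0.5 26.3] [-0.01 -0.   -0.07]
[-0.   0.5 26.3] [-0.01 -0.   -0.07]
[-0.   0.5 26.3] [-0.01 -0.   -0.07]
[-0.   0.5 26.3] [-0.01 -0.   -0.07]
```

>>> arm_command([
  [[0,0.002,0.025,0,0,-0.3,0],[0,0,0.025,0,0,0,0],[0,0,0.025,0,0,0,0],[0,0,0.02,0,0,0,0],[0,0,0.015,0,0,0,0],[0,0,0.01,0,0,0,0],[0,0,0.005,0,0,0,0],[0,0,0.005,0,0,0,0],[0,0,0,0,0,0,0],[0,0,0,0,0,0,0]],
])

```text
time_s: 2.7
tcp_pos: [0.5688, 0.227, 0.2492]
tcp_rot: [0.603, 0.798, 0.0, 0.0]
ft_force: [-0.3, -0.9, 0.6]
opening: 1.001
```

```bash
python3 - <<'E'
from h import *
s=read_state();print(s['time_s'],s['tcp_pos'],s['tcp_rot'],s['ft_force'])
im=imaging.read_camera('wrist');cv2.imwrite('pics/w2.png',im[...,::-1])
plan([.569,.2272,.247],down(15.9),1)
E
```

```text
2.7 [0.56883022 0.22703737 0.24919294] [6.02983167e-01 7.97753836e-01 2.84400687e-04 1.93830373e-04] [-0.32414387 -0.88640237  0.56278248]
[0.1 0.2 2.3] [ 0.05 -0.   -0.07]
```

View pics/w2.png

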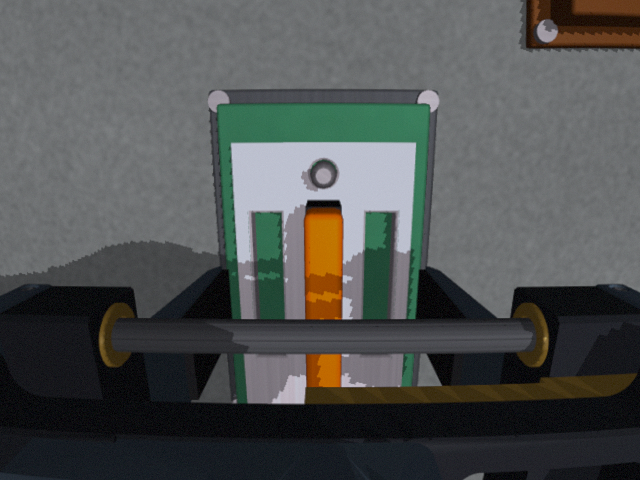

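>>> arm_command([
  [[0,0,0.002,0,0,0,120],[0,0,0,0,0,0,170],[0,0,0,0,0,0,255],[0,0,0,0,0,0,255],[0,0,0,0,0,0,255],[0,0,0,0,0,0,255],[0,0,0,0,0,0,255],[0,0,0,0,0,0,255],[0,0,0,0,0,0,255],[0,0,0,0,0,0,255],[0,0,0,0,0,0,255],[0,0,0,0,0,0,255]],
], force=20)

```text
time_s: 3.95
tcp_pos: [0.5687, 0.2269, 0.2467]
tcp_rot: [0.603, 0.798, 0.0, 0.0]
ft_force: [0.4, 0.4, -0.5]
opening: 0.176
```

>>> arm_command([
  [[0,0,0,0,0,0,255],[0,0,0,0,0,0,255],[0,0,0,0,0,0,255]],
], force=50)

```text
time_s: 4.25
tcp_pos: [0.5687, 0.2269, 0.2467]
tcp_rot: [0.603, 0.798, 0.0, 0.0]
ft_force: [1.0, -1.0, -1.5]
opening: 0.172
```

>>> arm_command([
  [[0,0,-0.001,0,0,0,255],[0,0,-0.002,0,0,0,255],[0,0,-0.002,0,0,0,255],[0,0,-0.002,0,0,0,255],[0,0,-0.002,0,0,0,255],[0,0,0,0,0,0,255]],
])

```text
time_s: 4.85
tcp_pos: [0.5688, 0.2269, 0.2561]
tcp_rot: [0.603, 0.798, 0.0, 0.0]
ft_force: [-0.6, 0.5, -4.4]
opening: 0.169
```

>>> arm_command([
  [[0,0,-0.003,0,0,0,255],[0,0,-0.003,0,0,0,255],[0,0,-0.003,0,0,0,255],[0,0,-0.003,0,0,0,255],[0,0,-0.003,0,0,0,255],[0,0,-0.003,0,0,0,255],[0,0,-0.003,0,0,0,255],[0,0,-0.003,0,0,0,255],[0,0,-0.003,0,0,0,255],[0,0,-0.002,0,0,0,255],[0,0,-0.002,0,0,0,255],[0,0,-0.001,0,0,0,255],[0,0,0,0,0,0,255],[0,0,0,0,0,0,255]],
])

```text
time_s: 6.25
tcp_pos: [0.5687, 0.2269, 0.2876]
tcp_rot: [0.603, 0.798, -0.0, -0.0]
ft_force: [-0.8, 0.0, -4.3]
opening: 0.168
```

```bash
python3 - <<'E'
from h import *
s=read_state();print(s['time_s'],s['tcp_pos'],s['ft_force'])
a=imaging.read_camera('scene');b=imaging.read_camera('wrist')
o=np.hstack([cv2.resize(a[180:330,290:490],(600,450)),])
cv2.imwrite('pics/s3.png',o[...,::-1]);cv2.imwrite('pics/w3.png',b[...,::-1])
E
```

```text
6.25 [0.56869242 0.22690852 0.28763258] [-0.84944739  0.04925509 -4.2977933 ]
```

View pics/s3.png

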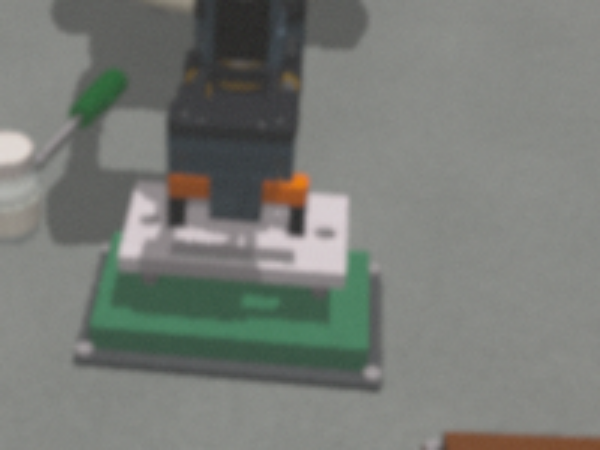

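View pics/w3.png

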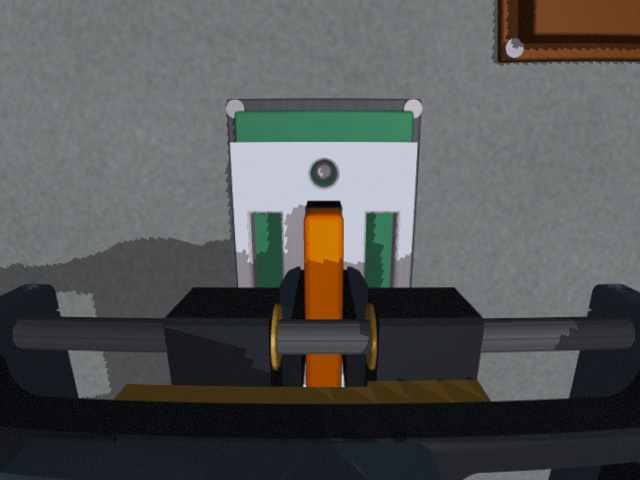

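```bash
cat >> h.py <<'E'
RO=np.array([.5825,-.2250,.075]);RY=-2.1
def rackT(x,y,z):
    R=down(RY,30); M=R.as_matrix() # tool y = up slope, -z = normal, tool x = along +y
    return RO+x*M[:,1]+y*M[:,0]-(z+.2167)*M[:,2],R
E
python3 - <<'E'
from h import *
s=read_state();R0=Rn.from_quat(s['tcp_rot']);p=s['tcp_pos']+[0,0,.08]
t,R=rackT(.003,0,.07);print(t,R.as_matrix())
plan(t,R,14,p,R0)
E
```

```text
[ 0.44184261 -0.21984233  0.32478948] [[ 3.66437087e-02  8.65443776e-01  4.99664197e-01]
 [ 9.99328394e-01 -3.17343826e-02 -1.83218544e-02]
 [ 2.77555756e-17  5.00000000e-01 -8.66025404e-01]]
[-28.2 -17.4   3.1] [-2.13 -0.34  1.25]
[-28.6 -16.9   2.6] [-2.13 -0.34  1.25]
[-28.9 -16.4   2.1] [-2.13 -0.34  1.25]
[-29.3 -15.8   1.7] [-2.13 -0.34  1.25]
[-29.6 -15.2   1.3] [-2.13 -0.34  1.25]
[-29.9 -14.6   0.9] [-2.13 -0.34  1.25]
[-30.2 -14.    0.6] [-2.13 -0.34  1.25]
[-30.5 -13.3   0.2] [-2.13 -0.34  1.25]
[-30.8 -12.7  -0.1] [-2.13 -0.34  1.25]
[-31.1 -12.   -0.3] [-2.13 -0.34  1.25]
[-31.3 -11.3  -0.6] [-2.13 -0.34  1.25]
[-31.6 -10.6  -0.8] [-2.13 -0.34  1.25]
[-31.8  -9.8  -1. ] [-2.13 -0.34  1.25]
[-32.   -9.1  -1.2] [-2.13 -0.34  1.25]
```

>>> arm_command([
  [[0,0,-0.01,0,0,0,255],[0,0,-0.02,0,0,0,255],[0,0,-0.02,0,0,0,255],[0,0,-0.02,0,0,0,255],[0,0,-0.01,0,0,0,255],[0,0,0,0,0,0,255]],
])

```text
time_s: 6.95
tcp_pos: [0.569, 0.227, 0.3693]
tcp_rot: [0.603, 0.798, 0.001, 0.001]
ft_force: [0.5, 0.4, -4.9]
opening: 0.173
```

>>> arm_command([
  [[-0.014,-0.009,0.0015,-1.06,-0.17,0.62,255],[-0.014,-0.009,0.0015,-1.06,-0.17,0.62,255],[-0.0285,-0.017,0.0025,-2.13,-0.34,1.25,255],[-0.029,-0.0165,0.002,-2.13,-0.34,1.25,255],[-0.0295,-0.016,0.0015,-2.13,-0.34,1.25,255],[-0.0295,-0.015,0.0015,-2.13,-0.34,1.25,255],[-0.03,-0.0145,0.001,-2.13,-0.34,1.25,255],[-0.03,-0.014,0.0005,-2.13,-0.34,1.25,255],[-0.0305,-0.0135,0,-2.13,-0.34,1.25,255],[-0.031,-0.0125,0,-2.13,-0.34,1.25,255],[-0.031,-0.012,-0.0005,-2.13,-0.34,1.25,255],[-0.0315,-0.0115,-0.0005,-2.13,-0.34,1.25,255],[-0.0315,-0.0105,-0.001,-2.13,-0.34,1.25,255],[-0.032,-0.01,-0.001,-2.13,-0.34,1.25,255],[-0.016,-0.0045,-0.0005,-1.06,-0.17,0.62,255],[-0.016,-0.0045,-0.0005,-1.06,-0.17,0.62,255],[0,0,0,0,0,0,255],[0,0,0,0,0,0,255]],
])

```text
time_s: 8.75
tcp_pos: [0.4402, -0.2199, 0.3247]
tcp_rot: [0.696, 0.67, 0.179, 0.186]
ft_force: [-0.2, 0.5, -4.3]
opening: 0.172
```

```bash
python3 - <<'E'
from h import *
s=read_state();print(s['time_s'],s['tcp_pos'],s['ft_force'],s['joint_pos'],s['opening'])
t,R=rackT(.003,0,.07);plan(t,R,1)
a=imaging.read_camera('scene');b=imaging.read_camera('wrist');c=imaging.read_camera('top')
cv2.imwrite('pics/s4.png',cv2.resize(a[150:290,110:290],None,fx=4,fy=4)[...,::-1]);cv2.imwrite('pics/w4.png',b[...,::-1]);cv2.imwrite('pics/t4.png',c[...,::-1])
E
```

```text
8.75 [ 0.44023885 -0.21994251  0.32473305] [-0.21011809  0.53725684 -4.31447292] [-0.68537859  0.36834674  1.95298618  0.69411875  0.49055404 -1.21409932] 0.17187634597892854
[0.2 1.4 0.7] [-0.05  0.02 -0.02]
```

View pics/s4.png

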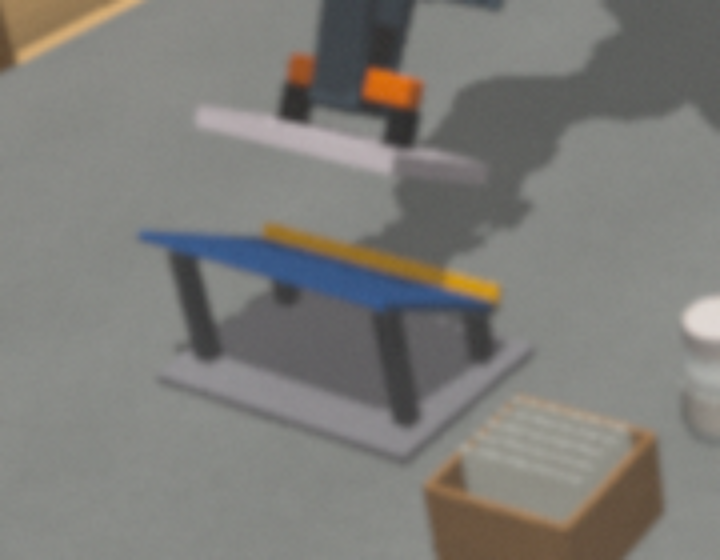

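View pics/w4.png

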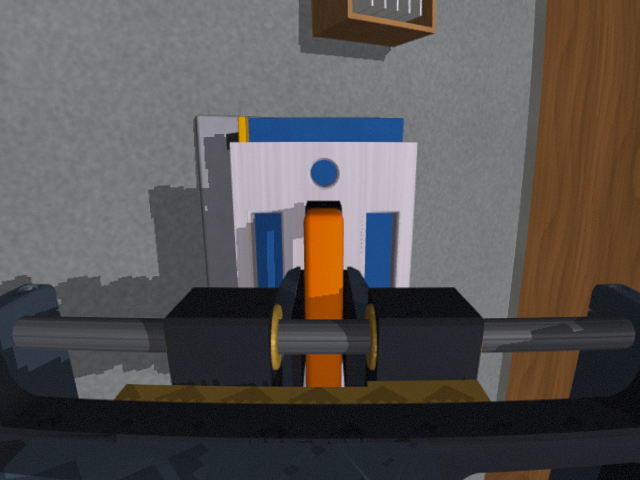

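View pics/t4.png

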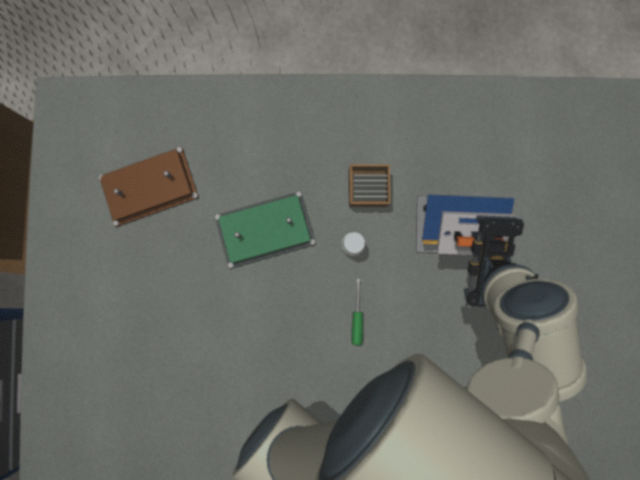

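```bash
python3 - <<'E'
from h import *
P=par('wrist');im=cv2.imread('pics/w4.png')
M=down(RY,30).as_matrix();ex,ey,n=M[:,1],M[:,0],-M[:,2]
def onr(uv,z):
    o,D=rays(P,uv);o=o-RO;return [np.round(np.array([q@ex,q@ey])*1000,1) for q in (o+D*((z-o@n)/(D@n))[:,None])]
hsv=cv2.cvtColor(im,cv2.COLOR_BGR2HSV)
b=cv2.inRange(hsv,(105,150,40),(125,255,255));y=cv2.inRange(hsv,(15,150,80),(32,255,255))
for r in (122,130,138):
    k=np.nonzero(b[r,200:450])[0]+200;q=np.nonzero(y[r,200:300])[0]+200;print(r,k.min(),k.max(),q.min() if len(q) else 0,q.max() if len(q) else 0)
    print(' blue ends',onr([(k.min(),r),(k.max(),r)],0),' yellow inner on top',onr([(q.max()+.5,r)],.010))
for c in (270,320,380):
    k=np.nonzero(b[100:160,c])[0]+100;print(c,k.min(),onr([(c,k.min()-.5)],0))
cv2.imwrite('pics/w4c.png',cv2.resize(im[100:160,190:430],None,fx=3.3,fy=3.3))
E
```

```text
122 249 402 238 247
 blue ends [array([-48.4,  91. ]), array([56.6, 91.1])]  yellow inner on top [array([-47.5,  90.3])]
130 249 402 239 247
 blue ends [array([-48.6,  85.6]), array([56.8, 85.8])]  yellow inner on top [array([-47.7,  85.1])]
138 250 401 238 247
 blue ends [array([-48.1,  80.3]), array([56.3, 80.4])]  yellow inner on top [array([-47.9,  80. ])]
270 118 [array([-33.9,  93.8])]
320 118 [array([ 0.3, 93.7])]
380 118 [array([41.3, 94. ])]
```

View pics/w4c.png

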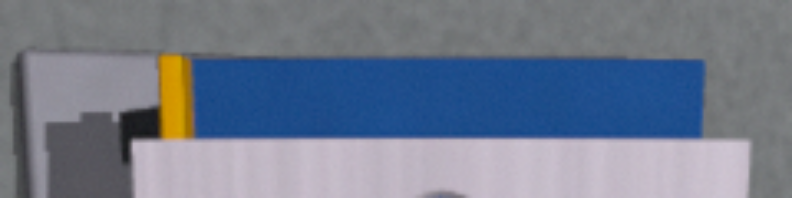

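>>> arm_command([
  [[0,0.0015,0.01,0,0,0,255],[0,0,0.015,0,0,0,255],[0,0,0.015,0,0,0,255],[0,0,0.01,0,0,0,255],[0,0,0.006,0,0,0,255],[0,0,0.004,0,0,0,255],[0,0,0.002,0,0,0,255],[0,0,0,0,0,0,255],[0,0,0,0,0,0,255]],
])

```text
time_s: 9.8
tcp_pos: [0.4729, -0.2213, 0.2728]
tcp_rot: [0.695, 0.67, 0.18, 0.187]
ft_force: [0.3, 0.2, -3.8]
opening: 0.172
```

```bash
python3 - <<'E'
from h import *
s=read_state();print(s['time_s'],s['tcp_pos'],s['ft_force'])
t,R=rackT(.003,0,.0);plan(t,R,1)
P=par('wrist');b=imaging.read_camera('wrist')
cv2.imwrite('pics/w5.png',b[...,::-1]);a=imaging.read_camera('scene')
cv2.imwrite('pics/s5.png',cv2.resize(a[180:270,130:270],None,fx=5,fy=5)[...,::-1])
E
```

```text
9.8 [ 0.47290914 -0.22128317  0.27280827] [ 0.30599869  0.23558041 -3.83021712]
[ 0.3 -1.   9.4] [0.08 0.06 0.05]
```

View pics/w5.png

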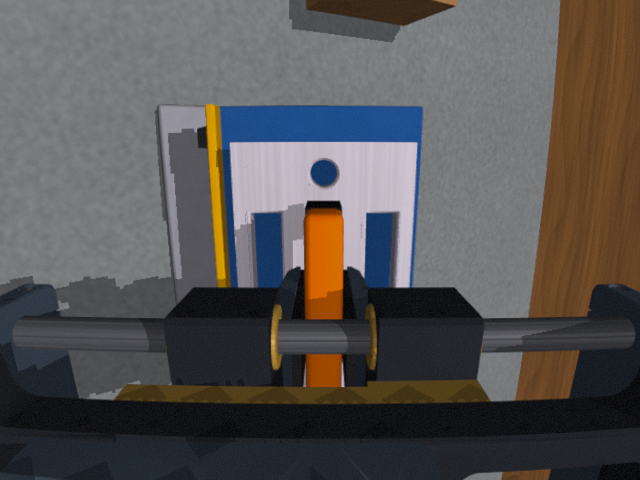

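View pics/s5.png

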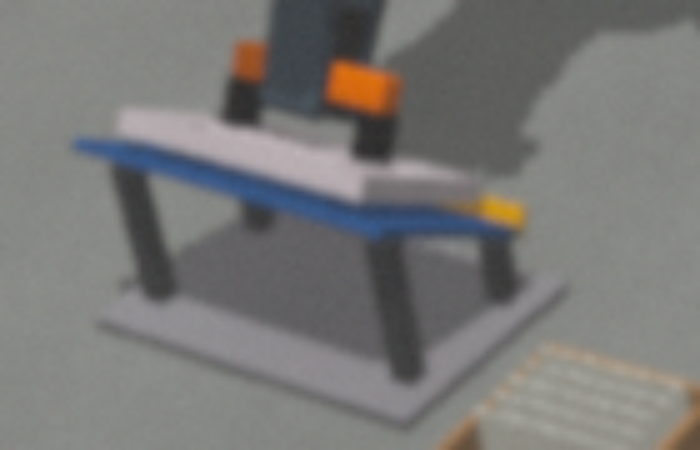

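>>> arm_command([
  [[0,-0.0005,0.002,0,0,0,255],[0,-0.0005,0.002,0,0,0,255],[0,-0.0005,0.001,0,0,0,255],[0,0,0.001,0,0,0,255],[0,0,0.0005,0,0,0,255],[0,0,0.0005,0,0,0,255],[0,0,0,0,0,0,255],[0,0,0,0,0,0,255]],
])

```text
time_s: 10.7
tcp_pos: [0.4751, -0.2213, 0.2658]
tcp_rot: [0.695, 0.67, 0.18, 0.187]
ft_force: [-5.5, 0.4, 1.8]
opening: 0.172
```

```bash
python3 - <<'E'
from h import *
s=read_state();R=Rn.from_quat(s['tcp_rot']);print('tool f',R.inv().apply(s['ft_force']-np.array([0,0,-4.3])),'tool m',R.inv().apply(s['torque']))
t,RR=rackT(.003,0,.0);plan(t,RR,1)
b=imaging.read_camera('wrist');cv2.imwrite('pics/w6.png',b[...,::-1]);a=imaging.read_camera('scene')
cv2.imwrite('pics/s6.png',cv2.resize(a[180:270,130:270],None,fx=5,fy=5,interpolation=2)[...,::-1])
E
```

```text
tool f [ 0.19483134 -1.65806299 -8.05271527] tool m [ 1.01196812 -0.01778173 -0.01778319]
[0.3 0.7 2.3] [0.06 0.05 0.05]
```

View pics/w6.png

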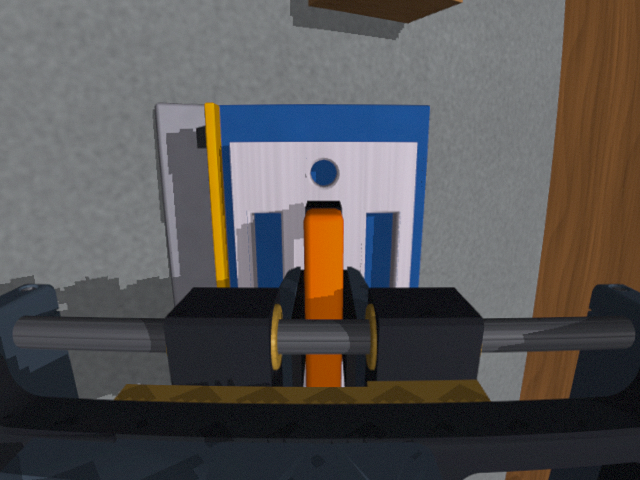

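View pics/s6.png

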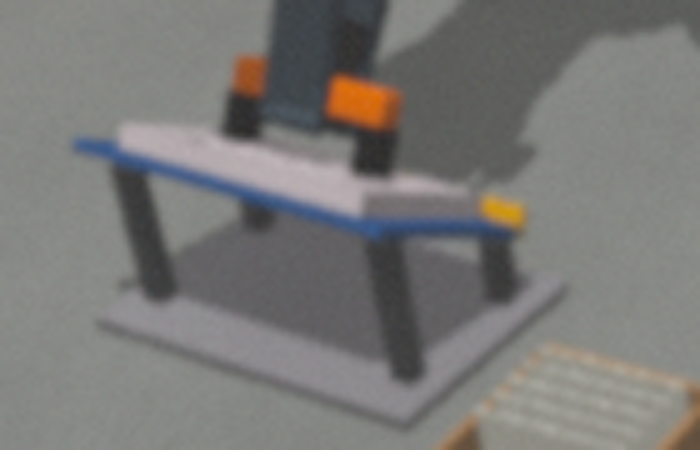

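>>> arm_command([
  [[0,0.001,0,0.3,0,0,255],[0,0,0.0005,0,0,0,255],[0,0,0,0,0,0,255],[0,0,0,0,0,0,255]],
])

```text
time_s: 11.2
tcp_pos: [0.4758, -0.2213, 0.2662]
tcp_rot: [0.696, 0.671, 0.178, 0.185]
ft_force: [-15.0, -0.5, 13.9]
opening: 0.173
```

```bash
python3 - <<'E'
from h import *
s=read_state();R=Rn.from_quat(s['tcp_rot']);print('tool f',R.inv().apply(s['ft_force']-np.array([0,0,-4.3])),'tool m',R.inv().apply(s['torque']))
E
```

```text
tool f [ -1.09575674  -3.94939639 -23.2075734 ] tool m [ 1.09448351 -0.01300176 -0.0221636 ]
```

>>> arm_command([
  [[0,0,-0.0005,0,0,0,255],[0,0,0,0,0,0,200],[0,0,0,0,0,0,180],[0,0,0,0,0,0,140],[0,0,0,0,0,0,120],[0,0,0,0,0,0,120],[0,0,0,0,0,0,120],[0,0,0,0,0,0,120]],
])

```text
time_s: 12.0
tcp_pos: [0.4761, -0.2214, 0.2662]
tcp_rot: [0.696, 0.671, 0.178, 0.185]
ft_force: [0.4, 0.4, -0.7]
opening: 0.53
```

```bash
python3 - <<'E'
from h import *
s=read_state();print(s['time_s'],s['ft_force'],s['opening'])
P=par('wrist');b=imaging.read_camera('wrist');cv2.imwrite('pics/w7.png',b[...,::-1]);a=imaging.read_camera('scene')
cv2.imwrite('pics/s7.png',cv2.resize(a[180:270,130:270],None,fx=5,fy=5,interpolation=2)[...,::-1])
E
```

```text
12.0 [ 0.41804481  0.41964483 -0.65183373] 0.5304733713797146
```

View pics/w7.png

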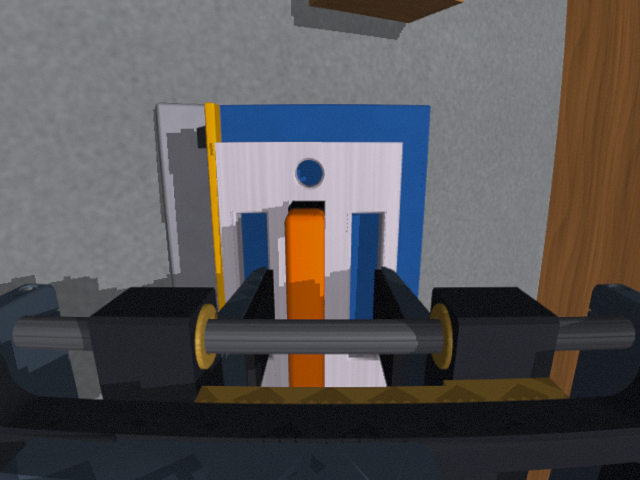

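View pics/s7.png

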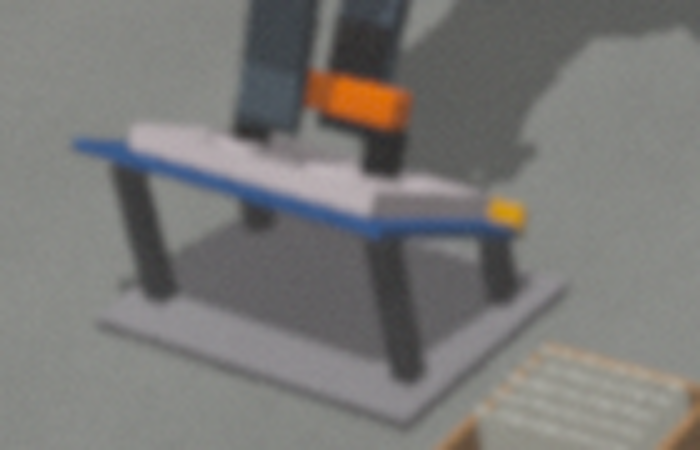

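>>> arm_command([
  [[0,0,-0.005,0,0,0,120],[0,0,-0.01,0,0,0,110],[0,0,-0.02,0,0,0,80],[0,0,-0.03,0,0,0,40],[0,0,-0.03,0,0,0,0],[0,0,-0.02,0,0,0,0],[0,0,-0.01,0,0,0,0],[0,0,0,0,0,0,0],[0,0,0,0,0,0,0],[0,0,0,0,0,0,0]],
])

```text
time_s: 13.1
tcp_pos: [0.4143, -0.2189, 0.3739]
tcp_rot: [0.696, 0.671, 0.178, 0.185]
ft_force: [-0.3, 0.3, 0.2]
opening: 1.001
```

```bash
python3 - <<'E'
from h import *
s=read_state();print(s['time_s'],s['ft_force'],s['opening'],s['tcp_pos'])
P=par('wrist');b=imaging.read_camera('wrist');cv2.imwrite('pics/w8.png',b[...,::-1]);a=imaging.read_camera('scene');c=imaging.read_camera('top')
cv2.imwrite('pics/s8.png',cv2.resize(a[170:310,130:350],None,fx=3.6,fy=3.6,interpolation=2)[...,::-1]);cv2.imwrite('pics/t8.png',c[...,::-1])
t0=cv2.cvtColor(cv2.imread('pics/top0.png'),4)
for r in ((slice(155,215),slice(340,400)),(slice(225,265),slice(335,372)),(slice(270,355),slice(345,370))): print('diff',cv2.absdiff(t0[r],c[r]).mean(),cv2.absdiff(t0[r],c[r]).max())
import pickle;pickle.dump(P,open('w8.pkl','wb'))
E
```

```text
13.1 [-0.27699624  0.255435    0.22552191] 1.000532066048488 [ 0.41425118 -0.21894067  0.37386526]
diff 3.001851851851852 10
diff 3.5648648648648646 10
diff 3.167686274509804 10
```

View pics/w8.png

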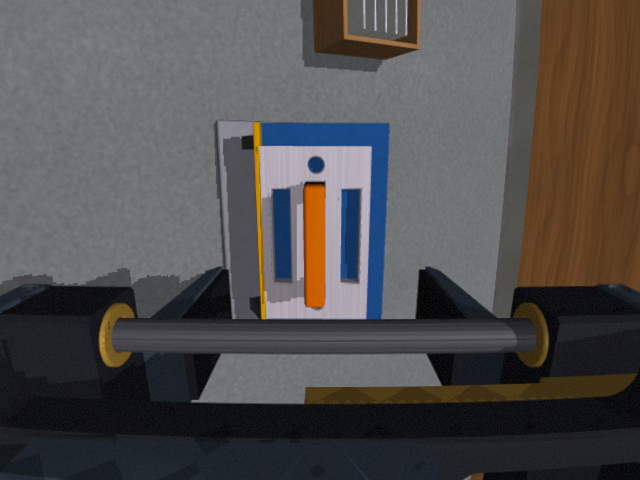

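View pics/s8.png

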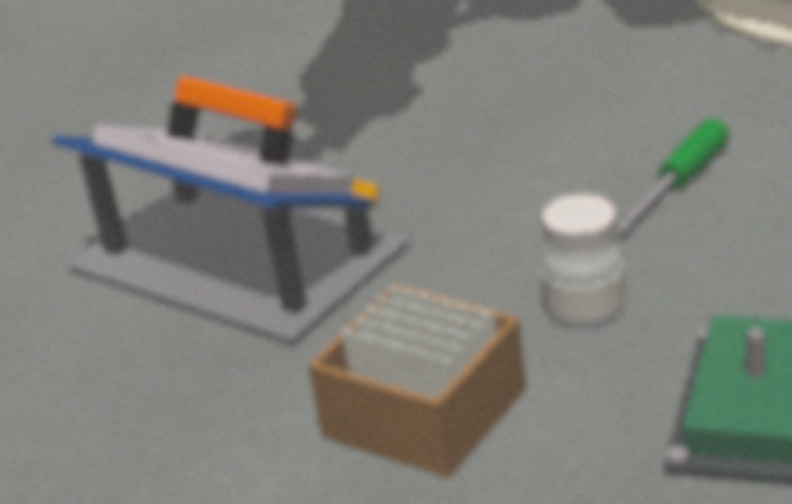

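```bash
python3 - <<'E'
from h import *
import pickle
P=pickle.load(open('w8.pkl','rb'))
M=down(RY,30).as_matrix();ex,ey,n=M[:,1],M[:,0],-M[:,2]
def onr(uv,z):
    o,D=rays(P,uv);o=o-RO;return [np.round(np.array([q@ex,q@ey])*1000,1) for q in (o+D*((z-o@n)/(D@n))[:,None])]
print('shelf end',onr([(300,123),(388,124)],0),'plate corners',onr([(259,146),(371,147)],.012),'bar ends',onr([(315,184),(315,307)],.054))
E
```

```text
shelf end [array([-17. ,  93.4]), array([55.8, 92.8])] plate corners [array([-49.6,  74.8]), array([40.8, 74. ])] bar ends [array([-3.4, 47.8]), array([ -3.9, -46.6])]
```

```bash
python3 -c "
from station import *
print(finish_job())"
```

```text
the job is handed in; nothing more can be done
None
```

The jig plate is now lying on the blue storage rack with the handle up, and the job was handed in at about 13 s of the 48 s allowed. `finish_job` gives no verdict, so what follows rests on my own checks.

**What I did**
- **Lift:** I gripped the orange bar at 50 N and lifted the plate level and straight up 41 mm. Its underside ended about 11 mm above the dowel tips, and the lifting force was about 4.5 N with no sign of binding.
- **Placement:** I carried it over the jar, tilted it 30° and laid it on the shelf. It touched down 2 mm earlier than computed, low edge first, so I turned it 0.3°. The most it was pressed on was about 23 N.
- **Release:** When I opened the gripper, the plate slid 6–7 mm down the slope and came to rest against the yellow lip.

**Last checks**
- **Position:** The lower long edge is at the lip and parallel to it by eye, and the plate is flat in the scene view. Its centre is within about 2 mm of mid-length.
- **Bystanders:** The before-and-after top pictures show no movement of the screwdriver, jar or box.
- **Robot:** The gripper is open, withdrawn about 125 mm and touching nothing.

**Disagreement:** The wrist camera puts the rack 1.7 mm further down the slope and about 1–2 mm off along the lip, compared with the top camera. It also reads the plate at x of about -2.5 to -4.4 mm, where a plate against the lip should read -1 mm. That fits the 2 mm calibration error and stays inside the -5 mm limit.

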